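# Hang the keeper bar on the riveting fixture and lock it with its pin

### The arm

A 6-joint arm with a two-finger parallel gripper is mounted at the origin on the work surface. World frame = base frame: x ahead of the robot, y to its left, z up, the work surface at z = 0. Lengths are in m, angles in rad, forces in N, time in s.
With the tool pointing down it reaches from about 0.25 to 0.725 m from the base axis. Payload 9.7 kg.
Tool frame: the origin (TCP) lies midway between the tips of the shut fingers; the grasp point (between the pads) lies arm.tcp_to_grasp behind it (arm.tcp_to_grasp is the distance from the TCP to the grasp point, in m); z points along the fingers, y is the line along which they close (so a half turn about z gives the same grasp; the last joint's range is limited). The gripper opens to 85 mm and grips with 20 to 120 N. Pads are 22 mm wide; open, the fingers measure 114 mm over their backs; the gripper's body (76 mm by 85 mm) begins 54 mm behind the grasp point. The pads swing forward as they close: fully open they stand 13 mm farther back than shut.
Start: joints at [-1.14, 0.087, 0.176, 1.66, 0, 1.571], TCP at [0.23, -0.5, 0.231] pointing down, gripper open.
Joint ranges: [-3.13, 3.13], [-0.85, 1.81], [-1.15, 1.24], [-2.2, 2.28], [-1.44, 1.52], [-3.14, 3.14]. Speed limits (rad/s): [2.22, 2.22, 2.57, 3.14, 3.14, 3.14].

### API

Orientations are given as a unit quaternion [w, x, y, z].
In Python, from workcell import arm gives the robot as it stands. The module is installed in compiled form; this text tells all that it offers.
- The arm moves only by the shell command python3 -m creep 'ROWS' [OPENING] [FORCE]. ROWS is JSON, a list of rows, each an object of numbers: "tx", "ty", "tz": the shift along the tool's x, y, z each as a share of 0.2 m, from -1 to 1; "rx", "ry", "rz": the turn, a rotation vector about the tool's x, y, z each as a share of 360 degrees, from -1 to 1. A call has 1 to 12 rows; each row is the pose to reach, as a shift and turn from the pose commanded when the call began, along the tool's axes at that moment, turning the shorter way round; what a row does not reach only later rows make up. A row lasts 1/12 s, in which the tool goes at most 41.7 mm and 7.16 degrees, less where a joint would pass 70% of its speed; a pose out of reach is approached as far as the arm can. A call with a number of a shift or a turn outside -1 to 1 is refused whole. A call with a gripper value outside its range is refused whole. OPENING is the finger opening in mm, from 0 to 85.4, set as the call begins (- or left out, the last holds). The fingers move at their own pace and stop on an object; FORCE is the grip in N (left out, the last holds). Time passes only in rows, so rows that repeat a pose let the fingers close. It gives the time, the measured TCP pose, the force, the opening and the grip force at its end, in the units of the state.
- arm.get_obs(): the state, without advancing time (a new reading comes with each control period).
- arm.grab_frame(name): name is "scene" or "top" or "wrist"; returns (picture, depth): 384x512x3 uint8, red, green, blue; 384x512 float32, m along the optical axis (not along the pixel's ray), 0 where there is no reading.
- arm.get_calibration(name): a dict with "fx", "fy", "cx", "cy" (pixels), "D" ([k1, k2, p1, p2, k3] as OpenCV has them; the pictures are not rectified), "rvec" (rotation vector, rad) and "tvec" (3), from world to camera coordinates, as OpenCV has them; the wrist camera has in their place "hand_eye" (4x4, takes a point from camera to tool coordinates, whose origin is the TCP and whose axes are the flange's). Camera axes: x right, y down, z forward; pixel columns grow to the right and rows downward; lengths in m; the calibration is good to about 2 mm. A picture is of the moment at which its call begins: read the wrist's pose just before it. get_calibration takes no time and is no camera call.
- arm.sign_off(): hands the job in; it is judged then, once.
The state is a dict: "time": time; "joint_pos": joint angles; "qd": joint speeds; "effort": joint torques, N m; "tcp_pos": TCP position; "ee_rot": TCP orientation; "contact_force": force on the tool from outside, world axes, zero at the start; "wrist_torque": the same for the moment, N m; "finger_gap": finger opening in m; "grasp_force": force on a finger pad.
Only numpy, scipy, OpenCV 4.12 (cv2) and the standard library are available. Lean on these libraries where they do the work, as an engineer would, in place of code of your own. Each camera call takes 0.05 s, during which the arm holds its last target. There are 200 camera calls.

### The job

A folding-tool body lies in the nest of the dark riveting fixture and must be secured. Hang the steel keeper bar by its big eye on the fixture's upright post so that it lies flat across the tool body with its small hole over the fixture's hole, then take the lock pin out of its parking block and push it down through bar and fixture until it is fully home. Leave the screwdriver, the carton and the finished tool where they are.

Things in the scene. Friction and masses are not known exactly. Their poses are not given: they have to be found in the camera images.
- fixture: Dark steel fixture fixed on the bench, left or right, yaw varies; base 190 x 70 x 12 mm, origin: centre of underside; x from post to lock hole, z up. Two 50 x 50 mm towers, tops 42 mm above the bench, at x = -60 mm (post) and +60 mm (lock hole). Between them a nest with an aluminium tool body 30 x 100 mm (x, y), top 38.5 mm above the bench
- post_seat (a point): Foot of the fixture's upright steel post, on the tower's top face, on the post axis. The post is 12 mm in diameter and 28 mm tall (top 70 mm above the bench), tapering to 6 mm over its last 8 mm
- lock_hole (a point): Centre of the mouth of the fixture's lock hole, in the other tower's top face, 120 mm from the post. Round vertical hole 12.5 mm in diameter, 30 mm deep below the mouth
- bar: Loose steel bar lying flat, 8 mm thick, 0.33 kg; origin: centre of underside midway between its holes; x from big eye to small hole, z up. Big end 42 x 42 mm at x = -60 mm, small end 30 x 30 mm at +60 mm, neck 24 mm wide. In the middle a grip rib 44 mm long (x), 14 mm wide (y), from 8 to 36 mm above the underside: take it across y
- bar_eye (a point): Centre of the bar's big eye at the underside, 60 mm from the bar's origin. Hole 17 mm in diameter
- bar_hole (a point): Centre of the bar's small hole at the underside, 60 mm from the bar's origin on the other side. Hole 14 mm in diameter
- pin: Loose steel lock pin, upright; origin: centre of its foot, z up its axis. Shank 10 mm diameter, 36 mm long, first 5 mm tapered to 5 mm; flange 24 mm diameter from 36 to 39 mm; round grip 16 mm diameter from 39 to 71 mm. Starts in the parking block, flange on the block. Home, its flange lies on the bar and its foot is 28 mm below the lock hole's mouth
- park: Aluminium parking block fixed to the bench, 50 x 50 x 42 mm, origin at the centre of its underside, a vertical through hole of 13 mm in its middle
- driver: Screwdriver lying on the bench beyond the work, a bystander
- carton: Open cardboard carton, 100 x 140 x 40 mm, origin at the centre of its underside, a bystander
- folded_tool: Finished folding tool lying on the bench, 100 x 28 x 18 mm, origin at the centre of its underside, a bystander

How it is judged:
By the outcome, as a careful person would: the job done as asked, in the order asked, and still so for the second after the job is handed in, with the robot touching nothing.
It also fails if it takes over 64 s, if anything falls off the work surface, if the arm or the gripper's body presses on something with over 40 N, if the wrist force passes 120 N, or if a joint passes its speed limit or range.

## Working session

There is one attempt and no reset: what is moved stays moved. The work goes in short steps, Python scripts to look and compute and a shell command to move; the robot and the scene stay as the last step left them, time stands still between calls to the robot, and variables do not carry over. Pictures are saved under pics/ and viewed, at most 10 in all, crops included, and the job is handed in when it is done.

```bash
mkdir -p pics
cat > h.py <<'E'
import numpy as np, cv2
from workcell import arm
from scipy.spatial.transform import Rotation as R
def cam(n,o=None):
    c=arm.get_calibration(n);K=np.array([[c['fx'],0,c['cx']],[0,c['fy'],c['cy']],[0,0,1]]);D=np.array(c['D'])
    if 'rvec' in c:
        Rm=cv2.Rodrigues(np.array(c['rvec'],float))[0];t=np.array(c['tvec']).ravel();return K,D,Rm.T,-Rm.T@t
    o=o or arm.get_obs();H=np.array(c['hand_eye']);q=o['ee_rot'];Rt=R.from_quat([q[1],q[2],q[3],q[0]]).as_matrix()
    return K,D,Rt@H[:3,:3],Rt@H[:3,3]+np.array(o['tcp_pos'])
def rays(C,px):
    p=cv2.undistortPoints(np.array(px,float).reshape(-1,1,2),C[0],C[1]).reshape(-1,2)
    return np.c_[p,np.ones(len(p))]@C[2].T
def onz(C,px,z):
    d=rays(C,px);return C[3]+d*((z-C[3][2])/d[:,2])[:,None]
def proj(C,P):
    rv=cv2.Rodrigues(C[2].T)[0];return cv2.projectPoints(np.array(P,float).reshape(-1,3),rv,-C[2].T@C[3],C[0],C[1])[0].reshape(-1,2)
def cloud(C,dep):
    v,u=np.mgrid[:384,:512];d=rays(C,np.c_[u.ravel(),v.ravel()])
    return (C[3]+d*dep.reshape(-1,1)).reshape(384,512,3)
def grab(n,save=None):
    o=arm.get_obs();im,de=arm.grab_frame(n);C=cam(n,o)
    if save: cv2.imwrite('pics/'+save,cv2.cvtColor(im,cv2.COLOR_RGB2BGR))
    return im,de,C
E
python3 - <<'E'
from h import *
for n in('top','scene'):
    im,de,C=grab(n,n+'1.png');np.savez(n+'1.npz',im=im,de=de);print(n,C[3],(de>0).mean())
print(arm.get_obs(),arm.tcp_to_grasp)
E
```

```text
top [0.49072184 0.01771776 0.85019727] 0.9959767659505209
scene [1.00184815 0.54893665 0.63143295] 0.9959920247395834
{'time': 0.1, 'joint_pos': array([-1.13997760e+00,  8.74026494e-02,  1.75200158e-01,  1.65981882e+00,
        8.22007655e-06,  1.57080841e+00]), 'qd': array([ 0.00061983, -0.00023653,  0.00230679, -0.00036168, -0.0005719 ,
        0.0022348 ]), 'effort': array([ 3.41646237e-04, -5.21558583e+01,  4.65654945e+01,  1.60286488e-02,
       -1.69202747e-05,  8.11091013e-06]), 'tcp_pos': array([ 0.22959907, -0.4995438 ,  0.23064853]), 'ee_rot': array([-5.99215211e-04,  9.76890084e-01,  2.13741404e-01, -1.26907286e-04]), 'contact_force': array([ 0.5155543 , -0.02964444, -0.06411115]), 'wrist_torque': array([ 0.02946136, -0.0249782 , -0.06046185]), 'grasp_force': 0.0, 'finger_gap': 0.08523489501472997} 0.0187
```

View pics/top1.png

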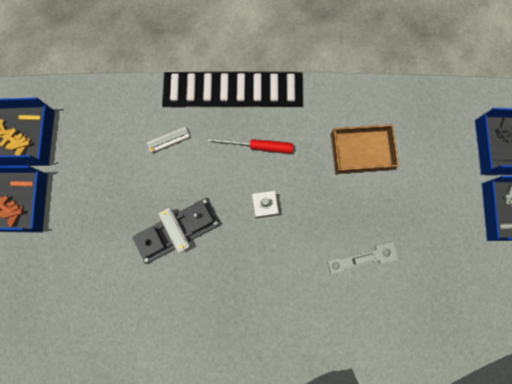

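View pics/scene1.png

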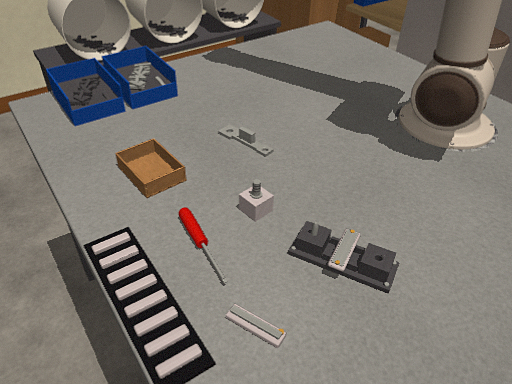

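The top view shows the fixture around (177,230), with the post at (197,214) and the lock hole at (149,242). The park and pin are at (265,204), and the bar's eye is at (387,254) with its small hole at (336,266). The scene view agrees: bar at (245,137), pin at (257,190), post at (314,230), lock hole at (379,258).

Run:
```python
from h import *
T=np.load('top1.npz');S=np.load('scene1.npz');Ct=cam('top');Cs=cam('scene')
for n,A,C in(('top',T,Ct),('scene',S,Cs)):
    P=cloud(C,A['de'])
    z=P[...,2]; print(n,'bench z',np.median(z[(abs(P[...,0]-.4)<.05)&(abs(P[...,1])<.05)]))
    m=((z>.004)&(z<.12)&(P[...,0]>.25)&(P[...,0]<.6)&(abs(P[...,1])<.35)).astype(np.uint8)
    k,l,st,ce=cv2.connectedComponentsWithStats(m)
    for i in range(1,k):
        if st[i,4]>60:
            Q=P[l==i]; r=cv2.minAreaRect((Q[:,:2]*1000).astype(np.float32)); print(st[i],np.round(Q.mean(0),4),'zpct',np.round(np.percentile(Q[:,2],[5,25,50,75,95,99])*1000,1),np.round(r[0],1),np.round(r[1],1),round(r[2],1))
# two-view triangulation of hand-picked points
def tri(a,b):
    d1=rays(Ct,[a])[0];d2=rays(Cs,[b])[0];s=np.linalg.lstsq(np.c_[d1,-d2],Cs[3]-Ct[3],rcond=None)[0]
    p,q=Ct[3]+s[0]*d1,Cs[3]+s[1]*d2;return np.round((p+q)/2,4),np.round(np.linalg.norm(p-q)*1000,1)
for n,a,b in(('lock',(149,242),(379,258)),('posttop',(197,214),(314,224)),('pintop',(266,202),(257,183)),('eye',(387,254),(229,133)),('hole',(336,266),(264,149))):print(n,tri(a,b))
print(np.round(onz(Ct,[(149,242),(387,254),(336,266),(266,202)],.042),4))
big=[cv2.resize(T['im'][y:y+75,x:x+100],None,fx=4,fy=4,interpolation=cv2.INTER_CUBIC) for x,y in((125,192),(315,225),(220,170))]+[cv2.resize(S['im'][215:290,290:390],None,fx=4,fy=4,interpolation=cv2.INTER_CUBIC)]
cv2.imwrite('pics/crops.png',np.vstack([np.hstack(big[:2]),np.hstack(big[2:])])[...,::-1])
```

```text
top bench z -0.0009416912158938806
[ 132  208   89   56 2637] [0.5487 0.2008 0.0294] zpct [ 9.3 12.2 36.3 40.1 42.5 54. ] [553.4 201.1] [ 99.2 190.8] 26.7
[255 208  23  10 183] [5.913e-01 3.000e-04 3.680e-02] zpct [13.5 39.  40.3 41.3 43.  44.7] [593.5  -0.8] [15.8 49.1] 8.0
[327 241  71  33 847] [ 0.4929 -0.2229  0.0118] zpct [ 4.9  6.4  7.5  9.1 35.6 37.1] [ 491.9 -217.6] [ 42.4 157.4] 13.1
scene bench z 0.00042906700976264034
[218 125  56  31 595] [ 0.4941 -0.2146  0.014 ] zpct [ 5.4  7.7  8.9 18.4 36.4 37.9] [ 492.8 -216.7] [ 44.3 159.2] 12.2
[261 187  13  26 155] [0.592  0.0176 0.0323] zpct [ 7.5 22.4 39.3 42.6 43.7 44.5] [593.5   8.3] [17.2 36.5] 8.1
[ 301  221   98   72 3424] [0.5541 0.2214 0.0302] zpct [10.1 14.3 36.1 41.8 43.9 61.7] [553.3 207.5] [100.  185.3] 39.5
lock (array([0.5248, 0.2539, 0.0379]), np.float64(2.9))
posttop (array([0.5839, 0.1458, 0.0636]), np.float64(0.9))
pintop (array([ 6.09e-01, -1.00e-04,  7.00e-02]), np.float64(0.7))
eye (array([ 0.5011, -0.2801, -0.0053]), np.float64(1.7))
hole (array([ 0.4754, -0.1589,  0.0061]), np.float64(2.3))
[[ 0.5256  0.2515  0.042 ]
 [ 0.5    -0.2631  0.042 ]
 [ 0.4752 -0.1506  0.042 ]
 [ 0.6135 -0.0009  0.042 ]]
```

View pics/crops.png

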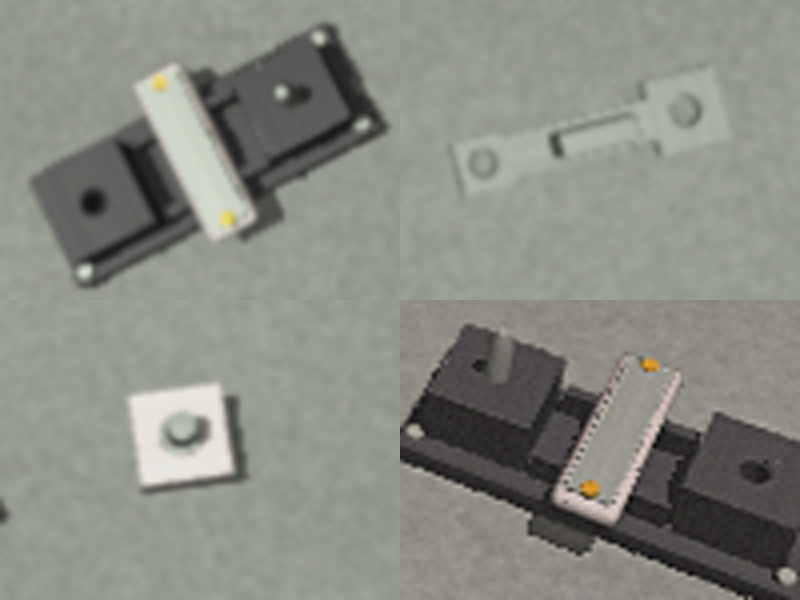

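The crops confirm the features: post top at (196,215), lock hole at (148,242), eye at (387,253), hole at (336,265) and pin at (266,202). I'll move over the bar for a close look.

```bash
cat > go.py <<'E'
import sys
from h import *
# go.py x y z yaw_of_tool_y(deg, mod 180)
def go(x,y,z,yaw=None):
    o=arm.get_obs();q=o['ee_rot'];Rt=R.from_quat([q[1],q[2],q[3],q[0]]).as_matrix()
    d=Rt.T@(np.array([x,y,z])-o['tcp_pos'])
    s=dict(zip(('tx','ty','tz'),np.round(d/.2,4)))
    if yaw is not None:
        a=np.radians(yaw);cur=np.degrees(np.arctan2(Rt[1,1],Rt[0,1]));dd=(yaw-cur+90)%180-90
        w=R.from_euler('z',cur+dd,degrees=True).as_matrix()
        Rd=np.column_stack([np.cross(w[:,0],[0,0,-1]),w[:,0],[0,0,-1]])
        s.update(zip(('rx','ry','rz'),np.round(R.from_matrix(Rt.T@Rd).as_rotvec()/2/np.pi,4)));print('cur yaw',cur,'dyaw',dd)
    print(o['time'],{k:float(v) for k,v in s.items()})
if __name__=='__main__': go(*map(float,sys.argv[1:]))
E
python3 go.py 0.455 -0.217 0.22 12.6; python3 -c "
from h import *
print(np.round(arm.get_calibration('wrist')['hand_eye'],3))"
```

```text
cur yaw -65.31659755640126 dyaw 77.91659755640126
0.1 {'tx': 1.614, 'ty': -0.8129, 'tz': 0.0543, 'rx': -0.0002, 'ry': -0.0001, 'rz': -0.2164}
[[ 0.    -0.945 -0.327  0.084]
 [ 1.     0.    -0.    -0.001]
 [ 0.    -0.327  0.945 -0.142]
 [ 0.     0.     0.     1.   ]]
```

```bash
python3 -m creep '[{"tx":0.2,"ty":-0.1,"rz":-0.02},{"tx":0.4,"ty":-0.2,"rz":-0.04},{"tx":0.6,"ty":-0.3,"rz":-0.06},{"tx":0.8,"ty":-0.4,"rz":-0.08},{"tx":1,"ty":-0.5,"rz":-0.1},{"tx":1,"ty":-0.65,"rz":-0.12},{"tx":1,"ty":-0.8,"rz":-0.14},{"tx":1,"ty":-0.8,"rz":-0.16},{"tx":1,"ty":-0.8,"rz":-0.18},{"tx":1,"ty":-0.8,"rz":-0.2},{"tx":1,"ty":-0.8,"rz":-0.2164},{"tx":1,"ty":-0.8,"rz":-0.2164}]'; python3 go.py 0.492 -0.217 0.15 12.6
```

```text
cur yaw -65.31659755640126 dyaw 77.91659755640126
0.1 {'tx': 1.7821, 'ty': -0.7352, 'tz': 0.4042, 'rx': -0.0002, 'ry': -0.0001, 'rz': -0.2164}$[0]: bad value
```

```bash
python3 -m creep '[{"tx":0.2,"ty":-0.1,"tz":0.0,"rx":0.0,"ry":0.0,"rz":-0.02},{"tx":0.4,"ty":-0.2,"tz":0.0,"rx":0.0,"ry":0.0,"rz":-0.04},{"tx":0.6,"ty":-0.3,"tz":0.0,"rx":0.0,"ry":0.0,"rz":-0.06},{"tx":0.8,"ty":-0.4,"tz":0.0,"rx":0.0,"ry":0.0,"rz":-0.08},{"tx":1.0,"ty":-0.5,"tz":0.0,"rx":0.0,"ry":0.0,"rz":-0.1},{"tx":1.0,"ty":-0.65,"tz":0.0,"rx":0.0,"ry":0.0,"rz":-0.12},{"tx":1.0,"ty":-0.8,"tz":0.0,"rx":0.0,"ry":0.0,"rz":-0.14},{"tx":1.0,"ty":-0.8,"tz":0.0,"rx":0.0,"ry":0.0,"rz":-0.16},{"tx":1.0,"ty":-0.8,"tz":0.0,"rx":0.0,"ry":0.0,"rz":-0.18},{"tx":1.0,"ty":-0.8,"tz":0.0,"rx":0.0,"ry":0.0,"rz":-0.2},{"tx":1.0,"ty":-0.8,"tz":0.0,"rx":0.0,"ry":0.0,"rz":-0.2164}]'; python3 go.py 0.492 -0.217 0.15 12.6
```

```text
time: 1.02
tcp_pos: [0.3445, -0.2705, 0.2311]
ee_rot: [-0.0, 0.623, 0.783, 0.0]
contact_force: [-0.4, -0.1, 0.3]
finger_gap: 0.0855
grasp_force: 0.0
cur yaw 12.985676231610388 dyaw -0.38567623161038966
1.0167 {'tx': 0.0948, 'ty': 0.7786, 'tz': 0.4055, 'rx': -0.0, 'ry': -0.0, 'rz': 0.0011}
```

```bash
python3 -m creep '[{"tx":0.095,"ty":0.779,"tz":0.3,"rx":0.0,"ry":0.0,"rz":0.0},{"tx":0.095,"ty":0.779,"tz":0.3,"rx":0.0,"ry":0.0,"rz":0.0},{"tx":0.095,"ty":0.779,"tz":0.3,"rx":0.0,"ry":0.0,"rz":0.0},{"tx":0.095,"ty":0.779,"tz":0.3,"rx":0.0,"ry":0.0,"rz":0.0},{"tx":0.095,"ty":0.779,"tz":0.3,"rx":0.0,"ry":0.0,"rz":0.0},{"tx":0.095,"ty":0.779,"tz":0.3,"rx":0.0,"ry":0.0,"rz":0.0}]'
python3 - <<'E'
from h import *
im,de,C=grab('wrist','w1.png');np.savez('w1.npz',im=im,de=de)
P=cloud(C,de);z=P[...,2]
print(C[3],np.percentile(z,[5,50,95]))
m=(z>.005)&(z<.06)&(np.hypot(P[...,0]-.492,P[...,1]+.217)<.11);Q=P[m]
for nm,s in(('all',m),('rib',m&(z>.03))):
    r=cv2.minAreaRect((P[s][:,:2]*1000).astype(np.float32));print(nm,np.round(np.median(P[s][:,2])*1000,1),np.round(r[0],1),np.round(r[1],1),round(r[2],2))
E
```

```text
time: 1.52
tcp_pos: [0.493, -0.2171, 0.169]
ee_rot: [-0.002, 0.624, 0.781, -0.001]
contact_force: [-0.4, -0.5, -0.4]
finger_gap: 0.0852
grasp_force: 0.0
[ 0.47459739 -0.13473163  0.31138044] [-1.52185462e-03 -1.00392251e-04  2.48782171e-01]
all 7.7 [ 494.2 -216.2] [ 40.8 156.9] 11.69
rib 35.4 [ 491.8 -213. ] [14.  44.3] 13.75
```

View pics/w1.png

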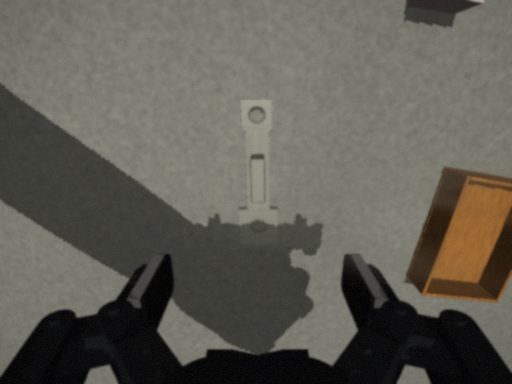

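The wrist view has the bar upright in the picture, with the small hole at (257,115), the rib at (258,180) and the eye at (257,226) in shadow.

```bash
python3 - <<'E'
from h import *
A=np.load('w1.npz');C=cam('wrist');g=cv2.cvtColor(A['im'],cv2.COLOR_RGB2GRAY)
H=[]
for u,v in((257,115),(257,226)):
    p=cv2.resize(g[v-18:v+18,u-18:u+18],None,fx=8,fy=8,interpolation=cv2.INTER_CUBIC)
    p=cv2.GaussianBlur(p,(9,9),0);c=cv2.HoughCircles(p,cv2.HOUGH_GRADIENT,1,60,param1=60,param2=15,minRadius=40,maxRadius=110)
    print(None if c is None else np.round(c[0][:3],1))
    if c is not None:
        x=c[0,0,:2]/8+[u-18,v-18]-.44;w=onz(C,[x],.008)[0];H.append(w);print(x,w)
if len(H)==2:
    d=H[0]-H[1];print('mid',(H[0]+H[1])/2,'len',np.linalg.norm(d),'yaw',np.degrees(np.arctan2(d[1],d[0])))
E
python3 go.py 0.4915 -0.2155 0.012 13
```

```text
None
None
cur yaw 12.66514102430191 dyaw 0.3348589756980971
1.5667 {'tx': 0.0113, 'ty': 0.0002, 'tz': 0.7917, 'rx': -0.0003, 'ry': -0.0002, 'rz': -0.0009}
```

```bash
python3 -c "
from h import *
C=cam('wrist');w=onz(C,[(257,115),(257.5,226)],.008);d=w[0]-w[1];print(w.mean(0),np.linalg.norm(d),np.degrees(np.arctan2(d[1],d[0])))"
python3 -m creep '[{"tx":0.011,"ty":0.0,"tz":0.2,"rx":0.0,"ry":0.0,"rz":-0.001},{"tx":0.011,"ty":0.0,"tz":0.4,"rx":0.0,"ry":0.0,"rz":-0.001},{"tx":0.011,"ty":0.0,"tz":0.6,"rx":0.0,"ry":0.0,"rz":-0.001},{"tx":0.011,"ty":0.0,"tz":0.7,"rx":0.0,"ry":0.0,"rz":-0.001},{"tx":0.011,"ty":0.0,"tz":0.785,"rx":0.0,"ry":0.0,"rz":-0.001},{"tx":0.011,"ty":0.0,"tz":0.785,"rx":0.0,"ry":0.0,"rz":-0.001},{"tx":0.011,"ty":0.0,"tz":0.785,"rx":0.0,"ry":0.0,"rz":-0.001}]' 45 60
```

```text
[ 0.49085931 -0.2146511   0.008     ] 0.1199597356633097 102.93029995705689
time: 2.15
tcp_pos: [0.4912, -0.2168, 0.015]
ee_rot: [-0.0, 0.623, 0.782, -0.0]
contact_force: [0.2, 0.4, 0.2]
finger_gap: 0.0451
grasp_force: 0.0
```

```bash
python3 -m creep '[{"tx":0.008,"ty":0.0,"tz":0.01,"rx":0.0,"ry":0.0,"rz":0.0},{"tx":0.008,"ty":0.0,"tz":0.01,"rx":0.0,"ry":0.0,"rz":0.0},{"tx":0.008,"ty":0.0,"tz":0.01,"rx":0.0,"ry":0.0,"rz":0.0},{"tx":0.008,"ty":0.0,"tz":0.01,"rx":0.0,"ry":0.0,"rz":0.0},{"tx":0.008,"ty":0.0,"tz":0.01,"rx":0.0,"ry":0.0,"rz":0.0},{"tx":0.008,"ty":0.0,"tz":0.01,"rx":0.0,"ry":0.0,"rz":0.0},{"tx":0.008,"ty":0.0,"tz":0.01,"rx":0.0,"ry":0.0,"rz":0.0},{"tx":0.008,"ty":0.0,"tz":0.01,"rx":0.0,"ry":0.0,"rz":0.0}]' 0 90
```

```text
time: 2.82
tcp_pos: [0.4926, -0.2151, 0.0142]
ee_rot: [0.001, 0.623, 0.782, 0.0]
contact_force: [-0.7, 0.1, 7.7]
finger_gap: 0.0118
grasp_force: 89.5
```

```bash
python3 -m creep '[{"tx":0.0,"ty":0.0,"tz":-0.15,"rx":0.0,"ry":0.0,"rz":0.0},{"tx":0.0,"ty":0.0,"tz":-0.35,"rx":0.0,"ry":0.0,"rz":0.0},{"tx":0.0,"ty":0.0,"tz":-0.55,"rx":0.0,"ry":0.0,"rz":0.0},{"tx":0.0,"ty":0.0,"tz":-0.75,"rx":0.0,"ry":0.0,"rz":0.0},{"tx":0.2,"ty":0.05,"tz":-0.75,"rx":0.0,"ry":0.0,"rz":-0.01},{"tx":0.4,"ty":0.1,"tz":-0.75,"rx":0.0,"ry":0.0,"rz":-0.02},{"tx":0.6,"ty":0.2,"tz":-0.75,"rx":0.0,"ry":0.0,"rz":-0.03},{"tx":0.8,"ty":0.3,"tz":-0.75,"rx":0.0,"ry":0.0,"rz":-0.04},{"tx":0.95,"ty":0.4,"tz":-0.75,"rx":0.0,"ry":0.0,"rz":-0.04},{"tx":1.0,"ty":0.5,"tz":-0.75,"rx":0.0,"ry":0.0,"rz":-0.04},{"tx":1.0,"ty":0.5,"tz":-0.75,"rx":0.0,"ry":0.0,"rz":-0.04}]'
python3 go.py 0.5535 0.14 0.164 27.5
```

```text
time: 3.73
tcp_pos: [0.5461, 0.0063, 0.162]
ee_rot: [0.0, 0.518, 0.855, 0.001]
contact_force: [-1.8, -0.4, -4.5]
finger_gap: 0.0125
grasp_force: 89.2
cur yaw 27.5960994326439 dyaw -0.09609943264389642
3.7333 {'tx': 0.5752, 'ty': 0.3424, 'tz': -0.0095, 'rx': 0.0002, 'ry': -0.0001, 'rz': 0.0003}
```

```bash
python3 -m creep '[{"tx":0.2,"ty":0.1,"tz":-0.1,"rx":0.0,"ry":0.0,"rz":0.0},{"tx":0.4,"ty":0.1,"tz":-0.1,"rx":0.0,"ry":0.0,"rz":0.0},{"tx":0.6,"ty":0.1,"tz":-0.1,"rx":0.0,"ry":0.0,"rz":0.0},{"tx":0.64,"ty":0.13,"tz":-0.1,"rx":0.0,"ry":0.0,"rz":0.0},{"tx":0.64,"ty":0.13,"tz":-0.1,"rx":0.0,"ry":0.0,"rz":0.0},{"tx":0.64,"ty":0.13,"tz":-0.1,"rx":0.0,"ry":0.0,"rz":0.0}]'
python3 - <<'E'
from h import *
im,de,C=grab('wrist','w2.png');o=arm.get_obs();np.savez('w2.npz',im=im,de=de,C2=C[2],C3=C[3],t=o['tcp_pos'])
big=cv2.resize(im,None,fx=1.55,fy=1.55,interpolation=cv2.INTER_CUBIC)[...,::-1]
cv2.imwrite('pics/w2b.png',big)
E
```

```text
time: 4.23
tcp_pos: [0.5084, 0.1287, 0.1823]
ee_rot: [0.0, 0.519, 0.855, -0.0]
contact_force: [0.6, -0.1, -3.4]
finger_gap: 0.0121
grasp_force: 89.7
```

View pics/w2b.png

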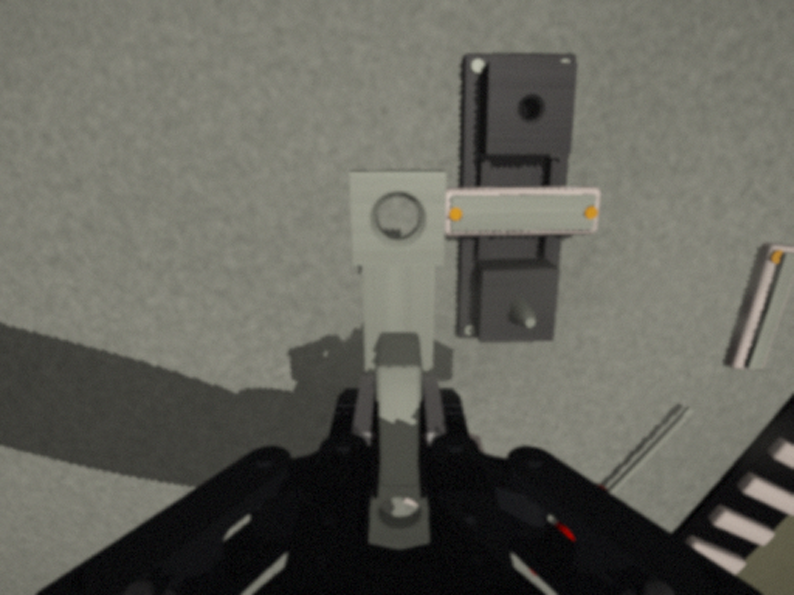

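The enlarged view (scale 1.55) shows the bar in the hand with its small hole at (398,215) and its eye at (400,508). The fixture is on the right, with the lock hole at (531,107) and the post top at (530,321). The bar's perspective looks odd, so I'll check for tilt using depth.

Run:
```python
from h import *
A=np.load('w2.npz');C=cam('wrist');P=cloud(C,A['de']);o=arm.get_obs();q=o['ee_rot'];Rt=R.from_quat([q[1],q[2],q[3],q[0]]).as_matrix()
T=(P-A['t'])@Rt  # tool coordinates
for u,v in((232,138),(282,138),(232,115),(257,115),(257,165),(240,190),(274,190),(257,225),(257,245),(258,270),(258,295),(258,310),(258,335),(245,345),(270,345),(258,348)):
    print((u,v),np.round(T[v,u]*1000,1))
s=1.55;f=lambda L:[(a/s-.18,b/s-.18) for a,b in L]
print('lock',onz(C,f([(531,107)]),.042),'posttop',onz(C,f([(530,321)]),.07),'foot-ish z')
```

```text
(232, 138) [ 63.1 -12.7   7.9]
(282, 138) [63.3 12.   6.1]
(232, 115) [ 74.3 -12.4   6.8]
(257, 115) [74.3 -0.3  6.2]
(257, 165) [49.8 -0.3  5.9]
(240, 190) [36.4 -9.1  6.2]
(274, 190) [36.5  8.5  5.9]
(257, 225) [ 24.   -0.3 -10.2]
(257, 245) [ 19.   -0.2 -21. ]
(258, 270) [  5.5   0.2 -20.4]
(258, 295) [ -7.9   0.2 -21.7]
(258, 310) [-17.3   0.2 -21.2]
(258, 335) [-66.5   0.4  12.5]
(245, 345) [-70.1  -8.1   7.4]
(270, 345) [-70.4   8.2   7.8]
(258, 348) [-72.1   0.4   7. ]
lock [[0.526752   0.25592425 0.042     ]] posttop [[0.58359396 0.15053554 0.07      ]] foot-ish z
```

Run:
```python
from h import *
A=np.load('w2.npz');C=cam('wrist');o=arm.get_obs();q=o['ee_rot'];Rt=R.from_quat([q[1],q[2],q[3],q[0]]).as_matrix();t=np.array(o['tcp_pos'])
s=1.55;f=lambda L:[(a/s-.18,b/s-.18) for a,b in L]
H=[(onz(C,f([p]),t[2]-.0063)[0]-t)@Rt for p in((398,215),(400,508))];print(np.round(H,4),np.linalg.norm(H[0]-H[1]))
m=(H[0]+H[1])/2;d=H[0]-H[1];print('mid',m,'tool yaw',np.degrees(np.arctan2(d[1],d[0])))
# refine lock hole & post by masks
im=A['im'];g=cv2.cvtColor(im,cv2.COLOR_RGB2GRAY);v,u=np.mgrid[:384,:512]
def cen(c,r,mask,z):
    k=(np.hypot(u-c[0],v-c[1])<r)&mask;p=[u[k].mean(),v[k].mean()];w=onz(C,[p],z)[0];print(k.sum(),p,w);return w
L=cen((342.4,68.8),9,g<38,.042);Pt=cen((341.8,207),9,g>115,.07)
d=L-Pt;print(np.linalg.norm(d[:2]),np.degrees(np.arctan2(d[1],d[0])), g[65:73,336:349].min(), np.round((L+Pt)/2,4))
```

```text
[[ 0.063  -0.0005  0.0063]
 [-0.0543  0.0003  0.0063]] 0.11735909551798678
mid [ 0.00434368 -0.00010461  0.00629832] tool yaw -0.3677811320305475
160 [np.float64(342.25), np.float64(69.20625)] [0.52678945 0.25560722 0.042     ]
24 [np.float64(341.875), np.float64(207.33333333333334)] [0.583914   0.15024122 0.07      ]
0.1198549485126909 118.46449255334258 8 [0.5554 0.2029 0.056 ]
```

Run:
```python
from h import *
A=np.load('w2.npz');C=cam('wrist');o=arm.get_obs();q=o['ee_rot'];Rt=R.from_quat([q[1],q[2],q[3],q[0]]).as_matrix();t=np.array(o['tcp_pos'])
g=cv2.cvtColor(A['im'],cv2.COLOR_RGB2GRAY).astype(int)
X=lambda u,v,z=.0063:np.round((((onz(C,[(u,v)],t[2]-z)[0]-t)@Rt)*1000),1)
print('col257',list(enumerate(g[104:160,257],104)));print('col236',list(enumerate(g[164:180,234],164)))
for v in(109.5,124,154,171.5,):print(v,X(257,v))
print('row138',list(enumerate(g[138,222:292],222)))
```

```text
col257 [(104, np.int64(131)), (105, np.int64(132)), (106, np.int64(132)), (107, np.int64(131)), (108, np.int64(125)), (109, np.int64(116)), (110, np.int64(123)), (111, np.int64(148)), (112, np.int64(155)), (113, np.int64(158)), (114, np.int64(159)), (115, np.int64(156)), (116, np.int64(155)), (117, np.int64(155)), (118, np.int64(155)), (119, np.int64(157)), (120, np.int64(155)), (121, np.int64(153)), (122, np.int64(146)), (123, np.int64(123)), (124, np.int64(98)), (125, np.int64(90)), (126, np.int64(98)), (127, np.int64(117)), (128, np.int64(130)), (129, np.int64(133)), (130, np.int64(133)), (131, np.int64(135)), (132, np.int64(131)), (133, np.int64(133)), (134, np.int64(132)), (135, np.int64(133)), (136, np.int64(130)), (137, np.int64(132)), (138, np.int64(133)), (139, np.int64(130)), (140, np.int64(133)), (141, np.int64(132)), (142, np.int64(130)), (143, np.int64(135)), (144, np.int64(138)), (145, np.int64(136)), (146, np.int64(132)), (147, np.int64(116)), (148, np.int64(96)), (149, np.int64(80)), (150, np.int64(77)), (151, np.int64(72)), (152, np.int64(70)), (153, np.int64(82)), (
[... 1426 characters left out ...]
0, np.int64(133)), (261, np.int64(137)), (262, np.int64(133)), (263, np.int64(134)), (264, np.int64(134)), (265, np.int64(132)), (266, np.int64(131)), (267, np.int64(131)), (268, np.int64(125)), (269, np.int64(112)), (270, np.int64(105)), (271, np.int64(103)), (272, np.int64(102)), (273, np.int64(110)), (274, np.int64(123)), (275, np.int64(142)), (276, np.int64(150)), (277, np.int64(150)), (278, np.int64(150)), (279, np.int64(152)), (280, np.int64(153)), (281, np.int64(154)), (282, np.int64(153)), (283, np.int64(153)), (284, np.int64(155)), (285, np.int64(151)), (286, np.int64(156)), (287, np.int64(161)), (288, np.int64(162)), (289, np.int64(154)), (290, np.int64(147)), (291, np.int64(151))]
```

```bash
python3 go.py 0.5562 0.2014 0.1 28.5
```

```text
cur yaw 27.373582576942432 dyaw 1.1264174230575748
4.2833 {'tx': 0.2169, 'ty': 0.3802, 'tz': 0.4111, 'rx': -0.0001, 'ry': 0.0001, 'rz': -0.0031}
```

```bash
python3 -m creep '[{"tx":0.1,"ty":0.15,"tz":0.0,"rx":0.0,"ry":0.0,"rz":-0.003},{"tx":0.217,"ty":0.3,"tz":0.0,"rx":0.0,"ry":0.0,"rz":-0.003},{"tx":0.217,"ty":0.38,"tz":0.15,"rx":0.0,"ry":0.0,"rz":-0.003},{"tx":0.217,"ty":0.38,"tz":0.3,"rx":0.0,"ry":0.0,"rz":-0.003},{"tx":0.217,"ty":0.38,"tz":0.4,"rx":0.0,"ry":0.0,"rz":-0.003},{"tx":0.217,"ty":0.38,"tz":0.4,"rx":0.0,"ry":0.0,"rz":-0.003},{"tx":0.217,"ty":0.38,"tz":0.4,"rx":0.0,"ry":0.0,"rz":-0.003},{"tx":0.217,"ty":0.38,"tz":0.4,"rx":0.0,"ry":0.0,"rz":-0.003}]'
python3 - <<'E'
from h import *
o=arm.get_obs();im,de,C=grab('wrist');q=o['ee_rot'];Rt=R.from_quat([q[1],q[2],q[3],q[0]]).as_matrix();np.savez('w3.npz',im=im,de=de)
im2,_,_=grab('scene');a=cv2.resize(im[:,130:386],(400,600));b=cv2.resize(im2[200:320,270:350],(400,600),interpolation=cv2.INTER_CUBIC)
cv2.imwrite('pics/w3.png',np.hstack([a,b])[...,::-1])
E
python3 go.py 0.5562 0.2014 0.1 28.5
```

```text
time: 4.95
tcp_pos: [0.557, 0.201, 0.104]
ee_rot: [0.001, 0.512, 0.859, 0.001]
contact_force: [-0.5, 0.3, -2.6]
finger_gap: 0.012
grasp_force: 90.0
cur yaw 28.379557768303584 dyaw 0.12044223169641555
5.05 {'tx': 0.002, 'ty': -0.005, 'tz': 0.0228, 'rx': 0.0005, 'ry': 0.0001, 'rz': -0.0003}
```

View pics/w3.png

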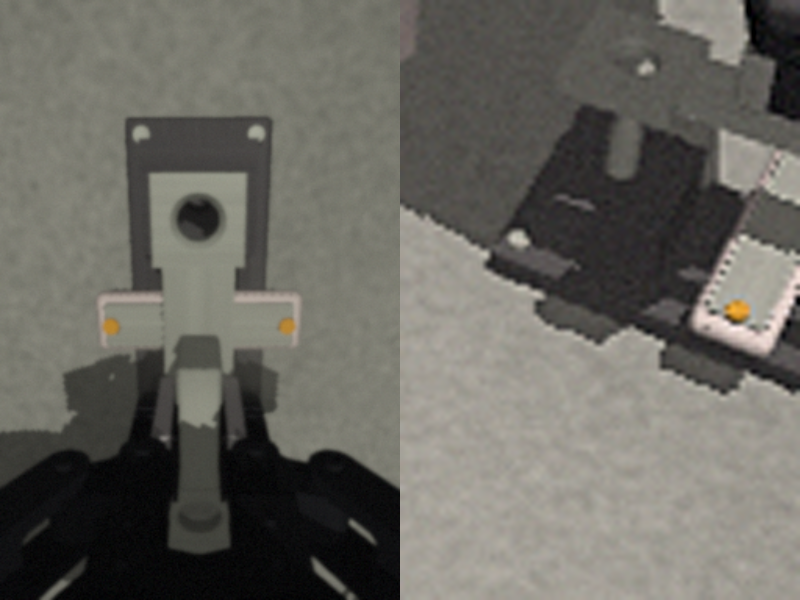

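The left half shows the bar centred over the fixture. The right half shows the post tip inside the eye at (645,68). I'll lower it.

```bash
python3 -m creep '[{"tx":0.002,"ty":-0.003,"tz":0.05,"rx":0.0,"ry":0.0,"rz":0.0},{"tx":0.002,"ty":-0.003,"tz":0.1,"rx":0.0,"ry":0.0,"rz":0.0},{"tx":0.002,"ty":-0.003,"tz":0.14,"rx":0.0,"ry":0.0,"rz":0.0},{"tx":0.002,"ty":-0.003,"tz":0.14,"rx":0.0,"ry":0.0,"rz":0.0}]'
python3 -m creep '[{"tx":0.0,"ty":0.0,"tz":0.0,"rx":0.0,"ry":0.0,"rz":0.0}]'
```

```text
time: 5.38
tcp_pos: [0.5543, 0.2014, 0.0717]
ee_rot: [-0.001, 0.512, 0.859, -0.001]
contact_force: [-0.5, -0.2, -4.3]
finger_gap: 0.0118
grasp_force: 90.2
time: 5.47
tcp_pos: [0.5548, 0.2017, 0.0733]
ee_rot: [-0.001, 0.512, 0.859, -0.001]
contact_force: [0.2, -0.4, -3.8]
finger_gap: 0.0123
grasp_force: 90.3
```

```bash
python3 -m creep '[{"tx":0.0,"ty":0.0,"tz":0.03,"rx":0.0,"ry":0.0,"rz":0.0},{"tx":0.0,"ty":0.0,"tz":0.06,"rx":0.0,"ry":0.0,"rz":0.0},{"tx":0.0,"ty":0.0,"tz":0.075,"rx":0.0,"ry":0.0,"rz":0.0},{"tx":0.0,"ty":0.0,"tz":0.075,"rx":0.0,"ry":0.0,"rz":0.0},{"tx":0.0,"ty":0.0,"tz":0.075,"rx":0.0,"ry":0.0,"rz":0.0}]'
```

```text
time: 5.88
tcp_pos: [0.5553, 0.2018, 0.059]
ee_rot: [-0.0, 0.512, 0.859, -0.0]
contact_force: [0.5, 0.7, -3.5]
finger_gap: 0.012
grasp_force: 90.3
```

```bash
python3 -m creep '[{"tx":0.0,"ty":0.0,"tz":0.01,"rx":0.0,"ry":0.0,"rz":0.0},{"tx":0.0,"ty":0.0,"tz":0.01,"rx":0.0,"ry":0.0,"rz":0.0}]'
python3 - <<'E'
from h import *
im,de,C=grab('wrist');np.savez('w4.npz',im=im)
cv2.imwrite('pics/w4.png',cv2.resize(im[80:230,170:340],None,fx=4,fy=4,interpolation=cv2.INTER_CUBIC)[...,::-1])
E
```

```text
time: 6.05
tcp_pos: [0.5555, 0.2019, 0.0572]
ee_rot: [0.0, 0.512, 0.859, 0.0]
contact_force: [-0.0, 0.1, -4.2]
finger_gap: 0.0123
grasp_force: 90.3
```

View pics/w4.png

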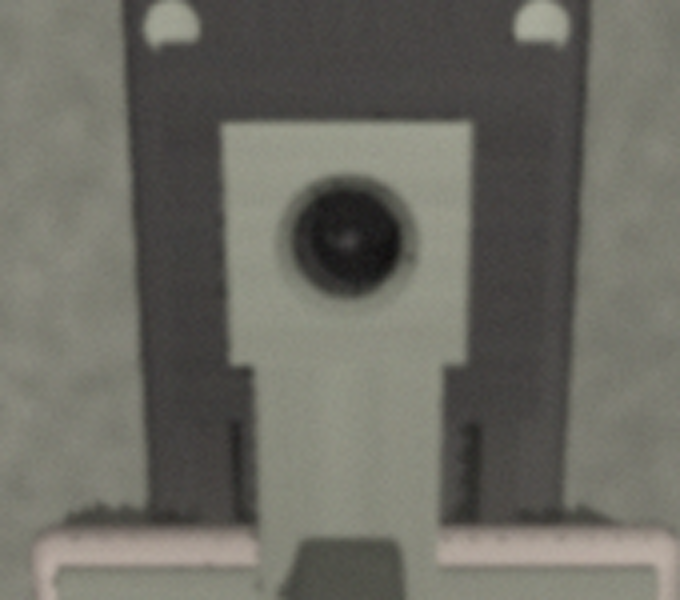

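Through the bar's hole, rim centre (347,245), the lock hole shows concentrically at (348,240). I'll lower by 1 mm, release and retreat.

```bash
python3 -m creep '[{"tx":0.0,"ty":0.0,"tz":0.006,"rx":0.0,"ry":0.0,"rz":0.0},{"tx":0.0,"ty":0.0,"tz":0.006,"rx":0.0,"ry":0.0,"rz":0.0}]'
python3 -m creep '[{"tx":0.0,"ty":0.0,"tz":0.0,"rx":0.0,"ry":0.0,"rz":0.0},{"tx":0.0,"ty":0.0,"tz":0.0,"rx":0.0,"ry":0.0,"rz":0.0},{"tx":0.0,"ty":0.0,"tz":0.0,"rx":0.0,"ry":0.0,"rz":0.0},{"tx":0.0,"ty":0.0,"tz":0.0,"rx":0.0,"ry":0.0,"rz":0.0}]' 45
python3 -m creep '[{"tx":0.0,"ty":0.0,"tz":-0.1,"rx":0.0,"ry":0.0,"rz":0.0},{"tx":0.0,"ty":0.0,"tz":-0.3,"rx":0.0,"ry":0.0,"rz":0.0},{"tx":0.0,"ty":0.0,"tz":-0.5,"rx":0.0,"ry":0.0,"rz":0.0},{"tx":0.0,"ty":0.0,"tz":-0.7,"rx":0.0,"ry":0.0,"rz":0.0},{"tx":0.0,"ty":0.0,"tz":-0.7,"rx":0.0,"ry":0.0,"rz":0.0}]'
python3 - <<'E'
from h import *
o=arm.get_obs();im,de,C=grab('wrist');np.savez('w5.npz',im=im,de=de,t=o['tcp_pos'],q=o['ee_rot'])
cv2.imwrite('pics/w5.png',cv2.resize(im[20:344,100:420],None,fx=1.8,fy=1.8,interpolation=cv2.INTER_CUBIC)[...,::-1])
E
```

```text
time: 6.27
tcp_pos: [0.5556, 0.2019, 0.0563]
ee_rot: [0.0, 0.512, 0.859, 0.0]
contact_force: [0.0, 0.3, -3.6]
finger_gap: 0.0124
grasp_force: 90.5
time: 6.6
tcp_pos: [0.5557, 0.2019, 0.0565]
ee_rot: [0.0, 0.512, 0.859, 0.0]
contact_force: [-0.6, 0.7, -0.1]
finger_gap: 0.0452
grasp_force: 0.0
time: 7.02
tcp_pos: [0.5576, 0.2026, 0.2052]
ee_rot: [0.004, 0.512, 0.859, 0.004]
contact_force: [2.2, -0.4, 0.6]
finger_gap: 0.0452
grasp_force: 0.0
```

View pics/w5.png

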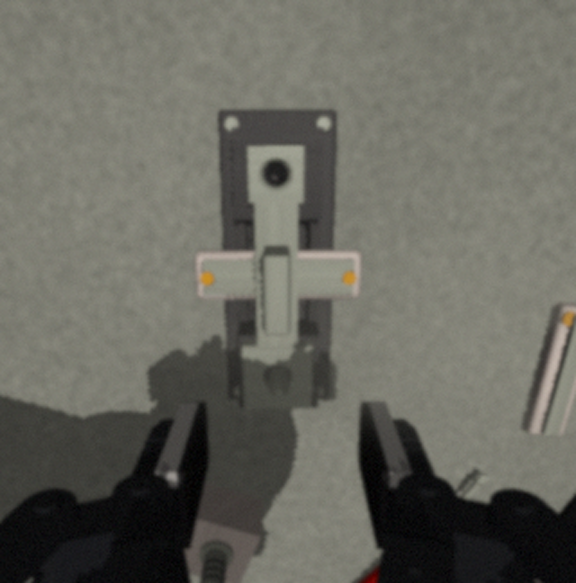

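The bar hangs flat on the post, with its hole dark and open at crop (276,173). Next is the pin.

```bash
python3 - <<'E'
from h import *
A=np.load('w5.npz');C=cam('wrist',dict(tcp_pos=A['t'],ee_rot=A['q']));g=cv2.cvtColor(A['im'],cv2.COLOR_RGB2GRAY);v,u=np.mgrid[:384,:512]
k=(np.hypot(u-253,v-116)<9)&(g<70);p=[u[k].mean(),v[k].mean()];print(k.sum(),p,onz(C,[p],.05),onz(C,[p],.042))
P=cloud(C,A['de']);print('bar top z',P[185-20,253],P[105,253],P[175,253])
E
python3 go.py 0.607 0.0 0.19 8
```

```text
148 [np.float64(253.02027027027026), np.float64(115.79729729729729)] [[0.5254294  0.25669947 0.05      ]] [[0.52569479 0.2561641  0.042     ]]
bar top z [0.545442   0.2194712  0.07677373] [0.52066171 0.26553877 0.04860506] [0.54991345 0.21112902 0.0770505 ]
cur yaw 28.423456089561185 dyaw -20.423456089561185
7.0667 {'tx': -1.0087, 'ty': -0.2632, 'tz': 0.056, 'rx': 0.0013, 'ry': -0.0, 'rz': 0.0567}
```

```bash
python3 -m creep '[{"tx":-0.2,"ty":-0.05,"tz":0.0,"rx":0.0,"ry":0.0,"rz":0.0},{"tx":-0.4,"ty":-0.1,"tz":0.0,"rx":0.0,"ry":0.0,"rz":0.0},{"tx":-0.6,"ty":-0.15,"tz":0.0,"rx":0.0,"ry":0.0,"rz":0.0},{"tx":-0.8,"ty":-0.2,"tz":0.05,"rx":0.0,"ry":0.0,"rz":0.0},{"tx":-0.95,"ty":-0.26,"tz":0.05,"rx":0.0,"ry":0.0,"rz":0.0},{"tx":-1.0,"ty":-0.26,"tz":0.05,"rx":0.0,"ry":0.0,"rz":0.0},{"tx":-1.0,"ty":-0.26,"tz":0.05,"rx":0.0,"ry":0.0,"rz":0.0},{"tx":-1.0,"ty":-0.26,"tz":0.05,"rx":0.0,"ry":0.0,"rz":0.0},{"tx":-1.0,"ty":-0.26,"tz":0.05,"rx":0.0,"ry":0.0,"rz":0.0}]'
python3 - <<'E'
from h import *
o=arm.get_obs();im,de,C=grab('wrist');np.savez('w6.npz',im=im,de=de,t=o['tcp_pos'],q=o['ee_rot'])
cv2.imwrite('pics/w6.png',cv2.resize(im[20:344,100:420],None,fx=1.8,fy=1.8,interpolation=cv2.INTER_CUBIC)[...,::-1])
P=cloud(C,de);z=P[...,2];m=(z>.07)&(z<.09)&(np.hypot(P[...,0]-.605,P[...,1])<.03);v,u=np.nonzero(m)
if m.any(): print(m.sum(),u.mean(),v.mean(),P[m].mean(0),np.median(P[m][:,2]),P[m].min(0),P[m].max(0))
E
```

```text
time: 7.82
tcp_pos: [0.6047, 0.0022, 0.1858]
ee_rot: [-0.0, 0.512, 0.859, -0.0]
contact_force: [0.5, 0.4, -0.0]
finger_gap: 0.0451
grasp_force: 0.0
275 266.21454545454543 193.80727272727273 [0.61198819 0.00500811 0.07572712] 0.07620122742472923 [ 0.60445502 -0.00313125  0.07032498] [0.62021864 0.01242287 0.0778659 ]
```

View pics/w6.png

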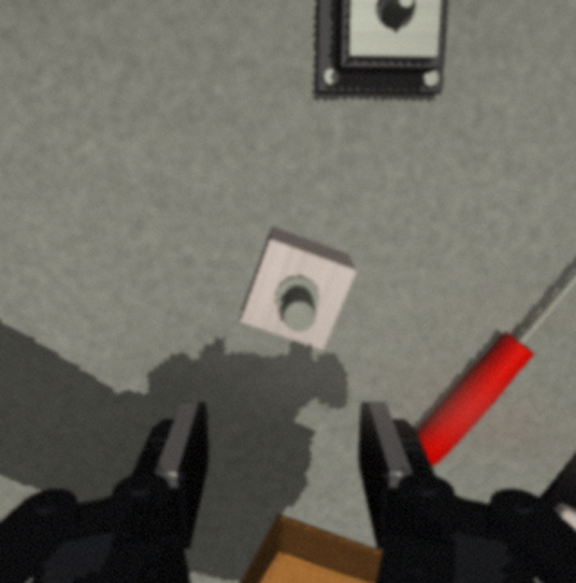

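The crop shows the pin's grip top at (299,316), the flange at (297,298), and the parking block around it.

```bash
python3 - <<'E'
from h import *
A=np.load('w6.npz');C=cam('wrist',dict(tcp_pos=A['t'],ee_rot=A['q']));Ct=cam('top')
p=(299/1.8+100-.2,316/1.8+20-.2);print('wrist',onz(C,[p],.077));print('top',onz(Ct,[(265.6,201.8)],.077))
d1,d2=rays(C,[p])[0],rays(Ct,[(265.6,201.8)])[0];s=np.linalg.lstsq(np.c_[d1,-d2],Ct[3]-C[3],rcond=None)[0];print(C[3]+s[0]*d1,Ct[3]+s[1]*d2)
f=(297/1.8+99.8,298/1.8+19.8);print('flange',onz(C,[f],.045))
E
python3 go.py 0.611 0.004 0.14 28.5
```

```text
wrist [[0.61220905 0.00398571 0.077     ]]
top [[0.60858891 0.00070898 0.077     ]]
[0.61415485 0.00103472 0.06680291] [6.10232621e-01 4.71786910e-04 6.62173804e-02]
flange [[0.61229625 0.00332028 0.045     ]]
cur yaw 28.500924612432023 dyaw -0.0009246124320156923
7.8667 {'tx': -0.0081, 'ty': 0.0313, 'tz': 0.2298, 'rx': -0.0, 'ry': -0.0001, 'rz': 0.0}
```

```bash
python3 go.py 0.6123 0.0037 0.05 28.5; python3 -m creep '[{"tx":-0.01,"ty":0.038,"tz":0.1,"rx":0.0,"ry":0.0,"rz":0.0},{"tx":-0.012,"ty":0.038,"tz":0.3,"rx":0.0,"ry":0.0,"rz":0.0},{"tx":-0.012,"ty":0.038,"tz":0.45,"rx":0.0,"ry":0.0,"rz":0.0},{"tx":-0.012,"ty":0.038,"tz":0.55,"rx":0.0,"ry":0.0,"rz":0.0},{"tx":-0.012,"ty":0.038,"tz":0.62,"rx":0.0,"ry":0.0,"rz":0.0},{"tx":-0.012,"ty":0.038,"tz":0.66,"rx":0.0,"ry":0.0,"rz":0.0},{"tx":-0.012,"ty":0.038,"tz":0.67,"rx":0.0,"ry":0.0,"rz":0.0},{"tx":-0.012,"ty":0.038,"tz":0.67,"rx":0.0,"ry":0.0,"rz":0.0}]'; python3 go.py 0.6123 0.0037 0.05 28.5
```

```text
cur yaw 28.500924612432023 dyaw -0.0009246124320156923
7.8667 {'tx': -0.0127, 'ty': 0.0363, 'tz': 0.6798, 'rx': -0.0, 'ry': -0.0001, 'rz': 0.0}
time: 8.53
tcp_pos: [0.6127, 0.0035, 0.0522]
ee_rot: [-0.0, 0.511, 0.859, 0.0]
contact_force: [-0.1, 0.6, 0.1]
finger_gap: 0.0447
grasp_force: 0.0
cur yaw 28.4879888397312 dyaw 0.012011160268798449
8.5333 {'tx': 0.0018, 'ty': -0.0012, 'tz': 0.0112, 'rx': -0.0, 'ry': -0.0, 'rz': -0.0}
```

```bash
python3 -m creep '[{"tx":0.0,"ty":0.0,"tz":0.01,"rx":0.0,"ry":0.0,"rz":0.0},{"tx":0.0,"ty":0.0,"tz":0.01,"rx":0.0,"ry":0.0,"rz":0.0},{"tx":0.0,"ty":0.0,"tz":0.01,"rx":0.0,"ry":0.0,"rz":0.0},{"tx":0.0,"ty":0.0,"tz":0.01,"rx":0.0,"ry":0.0,"rz":0.0},{"tx":0.0,"ty":0.0,"tz":0.01,"rx":0.0,"ry":0.0,"rz":0.0},{"tx":0.0,"ty":0.0,"tz":0.01,"rx":0.0,"ry":0.0,"rz":0.0},{"tx":0.0,"ty":0.0,"tz":0.01,"rx":0.0,"ry":0.0,"rz":0.0},{"tx":0.0,"ty":0.0,"tz":0.01,"rx":0.0,"ry":0.0,"rz":0.0}]' 0 80
python3 -m creep '[{"tx":0.0,"ty":0.0,"tz":-0.05,"rx":0.0,"ry":0.0,"rz":0.0},{"tx":0.0,"ty":0.0,"tz":-0.15,"rx":0.0,"ry":0.0,"rz":0.0},{"tx":0.0,"ty":0.0,"tz":-0.3,"rx":0.0,"ry":0.0,"rz":0.0},{"tx":0.0,"ty":0.0,"tz":-0.45,"rx":0.0,"ry":0.0,"rz":0.0},{"tx":0.0,"ty":0.0,"tz":-0.45,"rx":0.0,"ry":0.0,"rz":0.0}]'
python3 go.py 0.5575 0.196 0.139 28.5
```

```text
time: 9.2
tcp_pos: [0.6134, 0.0028, 0.0514]
ee_rot: [0.001, 0.512, 0.859, 0.001]
contact_force: [-0.6, 0.4, 6.2]
finger_gap: 0.0135
grasp_force: 78.0
time: 9.62
tcp_pos: [0.6148, 0.0026, 0.1472]
ee_rot: [0.004, 0.512, 0.859, 0.002]
contact_force: [0.7, -0.6, 0.2]
finger_gap: 0.0133
grasp_force: 78.3
cur yaw 28.420568947603883 dyaw 0.07943105239611725
9.6167 {'tx': 0.987, 'ty': 0.2077, 'tz': 0.0387, 'rx': 0.0012, 'ry': 0.0006, 'rz': -0.0002}
```

```bash
python3 -m creep '[{"tx":0.2,"ty":0.03,"tz":0.0,"rx":0.0,"ry":0.0,"rz":0.0},{"tx":0.4,"ty":0.07,"tz":0.0,"rx":0.0,"ry":0.0,"rz":0.0},{"tx":0.6,"ty":0.11,"tz":0.0,"rx":0.0,"ry":0.0,"rz":0.0},{"tx":0.8,"ty":0.16,"tz":0.0,"rx":0.0,"ry":0.0,"rz":0.0},{"tx":0.95,"ty":0.21,"tz":0.0,"rx":0.0,"ry":0.0,"rz":0.0},{"tx":1.0,"ty":0.21,"tz":0.0,"rx":0.0,"ry":0.0,"rz":0.0},{"tx":1.0,"ty":0.21,"tz":0.0,"rx":0.0,"ry":0.0,"rz":0.0},{"tx":1.0,"ty":0.21,"tz":0.0,"rx":0.0,"ry":0.0,"rz":0.0},{"tx":1.0,"ty":0.21,"tz":0.0,"rx":0.0,"ry":0.0,"rz":0.0}]'
python3 - <<'E'
from h import *
o=arm.get_obs();im,de,C=grab('wrist');np.savez('w7.npz',im=im,de=de,t=o['tcp_pos'],q=o['ee_rot']);print(o['tcp_pos'],o['ee_rot'])
cv2.imwrite('pics/w7.png',cv2.resize(im[60:360,130:380],None,fx=2,fy=2,interpolation=cv2.INTER_CUBIC)[...,::-1])
E
```

```text
time: 10.37
tcp_pos: [0.5548, 0.1976, 0.1403]
ee_rot: [0.0, 0.512, 0.859, -0.0]
contact_force: [0.4, -1.0, -0.2]
finger_gap: 0.0132
grasp_force: 78.3
[0.55479152 0.19758584 0.1402567 ] [ 1.48264566e-04  5.12173600e-01  8.58881931e-01 -9.90423325e-05]
```

View pics/w7.png

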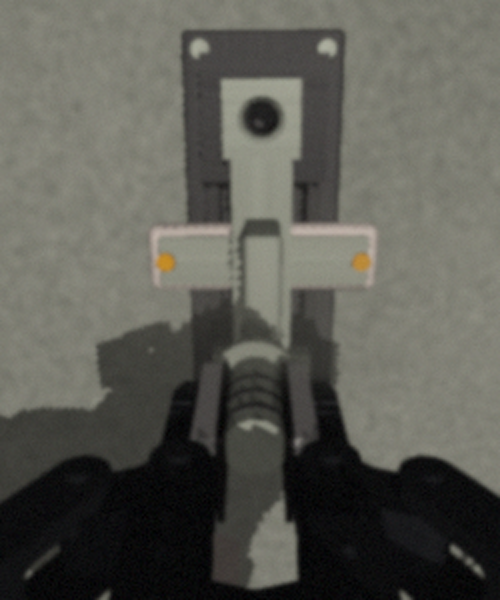

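The crop shows the pin held upright with its flange's front edge at (254,343) and its grip top around (254,450). The open hole is at (262,117).

Run:
```python
from h import *
A=np.load('w7.npz');t=A['t'];C=cam('wrist',dict(tcp_pos=t,ee_rot=A['q']));q=A['q'];Rt=R.from_quat([q[1],q[2],q[3],q[0]]).as_matrix()
X=lambda u,v,z:np.round(((onz(C,[(u,v)],t[2]-z)[0]-t)@Rt)*1000,1)
g=cv2.cvtColor(A['im'],cv2.COLOR_RGB2GRAY)
pc=lambda a,b:(a/2+130-.25,b/2+60-.25)
print('flange front',X(*pc(254,343),6.4),'grip L/R bottom z6.4',X(*pc(229,380),0),X(*pc(281,380),0))
print('disc back/front',X(*pc(254,425),-25.6/1000*1) if 0 else X(*pc(254,428),-.0256),X(*pc(254,474),-.0256),X(*pc(227,452),-.0256),X(*pc(283,452),-.0256))
print('flange front',X(*pc(254,343),.0064))
print(g[222:300:1,257])
P=cloud(C,A['de']);T=((P-t)@Rt*1000)
for v in range(226,300,5):print(v,np.round(T[v,257],1))
v,u=np.mgrid[:384,:512];k=(np.hypot(u-260.7,v-118)<11)&(g<70);p=[u[k].mean(),v[k].mean()];print('hole',k.sum(),p,onz(C,[p],.05),onz(C,[p],.042),'tool',(onz(C,[p],.042)[0]-t)@Rt)
```

```text
flange front [-3092.9   -14.1  6401.1] grip L/R bottom z6.4 [ 4.8 -7.1 -0. ] [ 4.8  6.8 -0. ]
disc back/front [  6.8  -0.3 -25.6] [ -5.9  -0.3 -25.6] [  0.3  -6.6 -25.6] [  0.3   6.3 -25.6]
flange front [12.6 -0.4  6.4]
[ 63  63  64  65  62  66  68  76  89 112 125 130 128 130 130 121 101  81
  70  72  70  67  63  57  51  47  53  55  56  54  50  48  40  48  55  58
  55  50  43  37  36  52  59  62  59  56  62  82 111 121 105  82  71  70
  71  71  72  72  73  68  69  69  69  69  70  70  72  69  73  72  68  69
  69  69  68  63  63  64]
226 [ 6.2 -0.3 27.2]
231 [12.1 -0.3  7.9]
236 [ 9.7 -0.3  6.5]
241 [ 9.  -0.3  1.9]
246 [ 9.2 -0.3 -3.9]
251 [ 8.4 -0.3 -7.7]
256 [  8.9  -0.2 -13.4]
261 [  8.8  -0.2 -17.8]
266 [  9.   -0.2 -22.6]
271 [  7.6  -0.2 -24.5]
276 [  5.7  -0.2 -25.6]
281 [  2.3  -0.2 -24.7]
286 [ -0.3  -0.2 -25. ]
291 [ -3.   -0.2 -25.1]
296 [ -5.7  -0.2 -25.3]
hole 257 [np.float64(260.44357976653697), np.float64(118.32684824902724)] [[0.5254094 0.2566581 0.05     ]] [[0.52578884 0.2561234  0.042     ]] tool [0.06532255 0.00231163 0.0982334 ]
```

```bash
python3 go.py 0.5265 0.2556 0.11 28.5
```

```text
cur yaw 28.346613396646884 dyaw 0.1533866033531126
10.4167 {'tx': 0.3238, 'ty': 0.0133, 'tz': 0.1509, 'rx': -0.0, 'ry': 0.0, 'rz': -0.0004}
```

```bash
python3 -m creep '[{"tx":0.16,"ty":0.01,"tz":0.0,"rx":0.0,"ry":0.0,"rz":0.0},{"tx":0.324,"ty":0.013,"tz":0.0,"rx":0.0,"ry":0.0,"rz":0.0},{"tx":0.324,"ty":0.013,"tz":0.08,"rx":0.0,"ry":0.0,"rz":0.0},{"tx":0.324,"ty":0.013,"tz":0.15,"rx":0.0,"ry":0.0,"rz":0.0},{"tx":0.324,"ty":0.013,"tz":0.15,"rx":0.0,"ry":0.0,"rz":0.0},{"tx":0.324,"ty":0.013,"tz":0.15,"rx":0.0,"ry":0.0,"rz":0.0},{"tx":0.324,"ty":0.013,"tz":0.15,"rx":0.0,"ry":0.0,"rz":0.0}]'
python3 go.py 0.5265 0.2556 0.09 28.5
python3 - <<'E'
from h import *
o=arm.get_obs();im,de,C=grab('wrist');t=np.array(o['tcp_pos']);q=o['ee_rot'];Rt=R.from_quat([q[1],q[2],q[3],q[0]]).as_matrix();np.savez('w8.npz',im=im,de=de,t=t,q=q)
P=cloud(C,de);T=(P-t)@Rt*1000;z=P[...,2]
m=(abs(z-.05)<.004)&(abs(T[...,0])<60)&(abs(T[...,1])<40);g=cv2.cvtColor(im,cv2.COLOR_RGB2GRAY);m&=g>85
Q=T[m];print(m.sum(),'x max',np.percentile(Q[:,0],[50,98,99.5]),'y',np.percentile(Q[Q[:,0]>8][:,1],[1,99]))
E
```

```text
time: 11.0
tcp_pos: [0.5266, 0.256, 0.1109]
ee_rot: [0.0, 0.513, 0.859, 0.0]
contact_force: [-0.3, -0.0, -0.7]
finger_gap: 0.0137
grasp_force: 78.3
cur yaw 28.338868779571985 dyaw 0.1611312204280182
11.0 {'tx': -0.0013, 'ty': -0.0013, 'tz': 0.1046, 'rx': 0.0001, 'ry': 0.0, 'rz': -0.0004}
910 x max [ 7.04689807 15.34589976 15.67027198] y [-15.43609936  14.09196293]
```

Numerically the bar end puts its hole at tool (0.7, -0.6) mm, against the pin at (0.7, -0.3) mm. That's aligned, so I'll insert.

```bash
python3 -m creep '[{"tx":-0.001,"ty":-0.001,"tz":0.04,"rx":0.0,"ry":0.0,"rz":0.0},{"tx":-0.001,"ty":-0.001,"tz":0.08,"rx":0.0,"ry":0.0,"rz":0.0},{"tx":-0.001,"ty":-0.001,"tz":0.1,"rx":0.0,"ry":0.0,"rz":0.0},{"tx":-0.001,"ty":-0.001,"tz":0.1,"rx":0.0,"ry":0.0,"rz":0.0}]'
python3 -m creep '[{"tx":0.0,"ty":0.0,"tz":0.02,"rx":0.0,"ry":0.0,"rz":0.0},{"tx":0.0,"ty":0.0,"tz":0.03,"rx":0.0,"ry":0.0,"rz":0.0},{"tx":0.0,"ty":0.0,"tz":0.04,"rx":0.0,"ry":0.0,"rz":0.0},{"tx":0.0,"ty":0.0,"tz":0.04,"rx":0.0,"ry":0.0,"rz":0.0}]'
```

```text
time: 11.38
tcp_pos: [0.5252, 0.2561, 0.0885]
ee_rot: [-0.001, 0.512, 0.859, -0.001]
contact_force: [0.1, 0.2, -0.2]
finger_gap: 0.013
grasp_force: 78.3
time: 11.72
tcp_pos: [0.5261, 0.2564, 0.0818]
ee_rot: [0.0, 0.512, 0.859, -0.0]
contact_force: [1.5, -0.2, -1.4]
finger_gap: 0.0131
grasp_force: 78.3
```

```bash
python3 -m creep '[{"tx":0.0,"ty":0.0,"tz":0.02,"rx":0.0,"ry":0.0,"rz":0.0},{"tx":0.0,"ty":0.0,"tz":0.04,"rx":0.0,"ry":0.0,"rz":0.0},{"tx":0.0,"ty":0.0,"tz":0.06,"rx":0.0,"ry":0.0,"rz":0.0},{"tx":0.0,"ty":0.0,"tz":0.08,"rx":0.0,"ry":0.0,"rz":0.0},{"tx":0.0,"ty":0.0,"tz":0.1,"rx":0.0,"ry":0.0,"rz":0.0},{"tx":0.0,"ty":0.0,"tz":0.1,"rx":0.0,"ry":0.0,"rz":0.0}]'
```

```text
time: 12.22
tcp_pos: [0.5261, 0.2563, 0.0612]
ee_rot: [0.0, 0.512, 0.859, -0.0]
contact_force: [5.5, -1.2, -4.2]
finger_gap: 0.0136
grasp_force: 78.1
```

```bash
python3 -m creep '[{"tx":0.0,"ty":0.0,"tz":0.005,"rx":0.0,"ry":0.0,"rz":0.0},{"tx":0.0,"ty":0.0,"tz":0.005,"rx":0.0,"ry":0.0,"rz":0.0}]'
```

```text
time: 12.38
tcp_pos: [0.5262, 0.2563, 0.0608]
ee_rot: [0.0, 0.512, 0.859, -0.0]
contact_force: [4.5, -2.0, -0.8]
finger_gap: 0.0137
grasp_force: 78.3
```

```bash
python3 -m creep '[{"tx":0.0,"ty":0.0,"tz":0.005,"rx":0.0,"ry":0.0,"rz":0.0},{"tx":0.0,"ty":0.0,"tz":0.01,"rx":0.0,"ry":0.0,"rz":0.0},{"tx":0.0,"ty":0.0,"tz":0.01,"rx":0.0,"ry":0.0,"rz":0.0}]'
```

```text
time: 12.63
tcp_pos: [0.5263, 0.2564, 0.0594]
ee_rot: [0.001, 0.512, 0.859, 0.0]
contact_force: [3.2, -2.5, 3.8]
finger_gap: 0.0135
grasp_force: 79.4
```

Contact is starting at the expected height, so I'll add a slight firm press and then release.

```bash
python3 -m creep '[{"tx":0.0,"ty":0.0,"tz":0.004,"rx":0.0,"ry":0.0,"rz":0.0},{"tx":0.0,"ty":0.0,"tz":0.004,"rx":0.0,"ry":0.0,"rz":0.0}]'
python3 -m creep '[{"tx":0.0,"ty":0.0,"tz":0.003,"rx":0.0,"ry":0.0,"rz":0.0},{"tx":0.0,"ty":0.0,"tz":0.003,"rx":0.0,"ry":0.0,"rz":0.0}]'
```

```text
time: 12.8
tcp_pos: [0.5263, 0.2564, 0.0593]
ee_rot: [0.001, 0.512, 0.859, 0.0]
contact_force: [1.3, -5.0, 9.5]
finger_gap: 0.0136
grasp_force: 79.9
time: 12.97
tcp_pos: [0.5264, 0.2564, 0.0593]
ee_rot: [0.001, 0.512, 0.859, 0.001]
contact_force: [0.6, -4.9, 13.3]
finger_gap: 0.0139
grasp_force: 80.2
```

TCP is stopped at 59.3 mm with the force rising, so the pin is home. I'll release, retreat and check.

```bash
python3 -m creep '[{"tx":0.0,"ty":0.0,"tz":0.0,"rx":0.0,"ry":0.0,"rz":0.0},{"tx":0.0,"ty":0.0,"tz":0.0,"rx":0.0,"ry":0.0,"rz":0.0},{"tx":0.0,"ty":0.0,"tz":0.0,"rx":0.0,"ry":0.0,"rz":0.0},{"tx":0.0,"ty":0.0,"tz":0.0,"rx":0.0,"ry":0.0,"rz":0.0}]' 50
python3 -m creep '[{"tx":0.0,"ty":0.0,"tz":-0.1,"rx":0.0,"ry":0.0,"rz":0.0},{"tx":0.0,"ty":0.0,"tz":-0.3,"rx":0.0,"ry":0.0,"rz":0.0},{"tx":0.0,"ty":0.0,"tz":-0.5,"rx":0.0,"ry":0.0,"rz":0.0},{"tx":0.0,"ty":0.0,"tz":-0.6,"rx":0.0,"ry":0.0,"rz":0.0},{"tx":0.0,"ty":0.0,"tz":-0.6,"rx":0.0,"ry":0.0,"rz":0.0},{"tx":0.0,"ty":0.0,"tz":-0.6,"rx":0.0,"ry":0.0,"rz":0.0},{"tx":0.0,"ty":0.0,"tz":-0.6,"rx":0.0,"ry":0.0,"rz":0.0}]'
python3 - <<'E'
from h import *
o=arm.get_obs();im,de,C=grab('wrist');P=cloud(C,de);z=P[...,2];r=np.hypot(P[...,0]-.526,P[...,1]-.256)
m=(r<.009);print('pin top z',np.percentile(z[m],[50,75,90]));k=(z>.075)&(r<.03);print('pin top centre',P[k&(z>.082)].mean(0),z[k].max(),k.sum())
k=(abs(z-.05)<.005)&(r>.014)&(r<.02);print('bar z',np.median(z[k]))
r2=np.hypot(P[...,0]-.5556,P[...,1]-.2025)<.008;print('rib z',np.median(z[r2]))
k=(abs(z-.05)<.005)&(np.hypot(P[...,0]-.5839,P[...,1]-.1502)<.025);print('eye end z',np.median(z[k]),k.sum(),o['contact_force'])
E
```

```text
time: 13.3
tcp_pos: [0.5253, 0.2566, 0.057]
ee_rot: [-0.001, 0.512, 0.859, -0.0]
contact_force: [-0.5, -0.1, -0.7]
finger_gap: 0.05
grasp_force: 0.0
time: 13.88
tcp_pos: [0.5255, 0.2565, 0.1765]
ee_rot: [-0.001, 0.512, 0.859, -0.001]
contact_force: [0.2, 0.2, -0.5]
finger_gap: 0.0496
grasp_force: 0.0
pin top z [0.08382529 0.08459872 0.08503963]
pin top centre [0.52012264 0.26753082 0.24043269] 0.2689038809839129 10427
bar z 0.049340753408356086
rib z 0.07739659638620333
eye end z 0.0495006850755797 1018 [ 0.18084769  0.19241251 -0.54319179]
```

The pin top reads 84–85 mm (home is 85), and the bar is flat at about 49.5 mm at both ends. I'm handing in.

```bash
python3 -c "
from workcell import arm
print(arm.sign_off())"
```

```text
the job is handed in; nothing more can be done
None
```

The keeper bar hangs by its eye on the post and lies flat across the tool body, the lock pin is fully home through bar and fixture, and the job was handed in at about 14 s; the verdict was not shown.

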